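Put the cash box back in its counter bracket

TASK

Lift the olive cash box off its riser by its top handle, keep it level, set it down gently on the bare counter in front of the steel corner bracket, clear of the two overhanging clips, and let go. Then push it by its side faces, not by the handle, in under the clips until it sits snug and square against both the rear rail and the side stop. Leave the calculator, the brochure stand and the charger box where they are.

Things in the scene. Friction and masses are not known exactly. Their poses are not given: they have to be found in the camera images.
- cashbox: Loose olive steel cash box, about 0.7 kg: 110 mm (its x) by 150 mm (its y) by 75 mm high, closed lid. Origin at the centre of its underside, z up; the face with the round lock looks to its -x. Starts on the riser, its underside 60 mm above the counter.
- handle: Carrying handle rigidly fixed on the cash box's lid; origin at the centre of the lid's top, axes as the box. Two 8 mm posts at y = -35 and +35 mm carry a black grip bar 80 mm long (y), 14 mm wide (x) and 12 mm high; 32 mm of free space between lid and bar.
- grip (a point): Centre of the handle's grip bar, 113 mm above the cash box's underside; axes as the box.
- riser: Fixed dark wooden riser (the stand): 160 mm (x) by 200 mm (y), top 60 mm above the counter, with a raised brass edge 5 mm wide and 6 mm high around the top. Origin at the centre of its underside.
- bracket: Fixed bare-steel L-shaped corner bracket on the counter. Its origin and axes are where the cash box's must come to be, faces touching both stops. Rear rail: 12 mm thick, 25 high, stop face at x = +55 mm, y from -87 to +87. Side stop: 12 mm thick, 25 high, stop face at y = +75 mm, x from -45 to +67. The -x and -y sides are open; the floor is the bare counter.
- clips (a point): Point midway between the front tips of the bracket's two keeper clips, 82 mm above the counter, at x = +39 mm in the bracket. The clips, 20 mm wide, at y = -55 and +55 mm, rise from the rear rail to 87 mm and overhang it towards -x as far as this point, underside at 82 mm: the box can only slide in under them along +x.
- calculator: Bystander: silver pocket calculator lying flat, 135 x 75 x 26 mm. Origin at the centre of its underside.
- brochures: Bystander: clear acrylic brochure stand with paper, 80 x 110 mm, 116 mm high. Origin at the centre of its underside.
- charger: Bystander: grey boxed charger, 65 x 85 x 100 mm high. Origin at the centre of its underside.
Things that resemble listed ones, but are neither listed nor needed, are in the scene too. Several things look just like the bracket: the one meant starts farthest to the robot's left.

How it is judged:
By the outcome, as a careful person would: the job done as asked, in the order asked, and still so for the second after the job is handed in, with the robot touching nothing.
It also fails if it takes over 72 s, if anything falls off the work surface, if the arm or the gripper's body presses on something with over 40 N, if the wrist force passes 120 N, or if a joint passes its speed limit or range.

ROBOT

A 6-joint arm with a two-finger parallel gripper is mounted at the origin on the work surface. World frame = base frame: x ahead of the robot, y to its left, z up, the work surface at z = 0. Lengths are in m, angles in rad, forces in N, time in s.
With the tool pointing down it reaches from about 0.375 to 0.9 m from the base axis. Payload 3.1 kg.
Tool frame: the origin (TCP) lies at the very end of the fingers, on their centre line; the grasp point (between the pads) lies 19 mm behind it; z points along the fingers, y is the line along which they close (so a half turn about z gives the same grasp; the last joint's range is limited). The gripper opens to 87 mm and grips with 3 to 60 N. Pads are 19 mm wide; open, the fingers measure 117 mm over their backs; the gripper's body (75 mm by 190 mm) begins 51 mm behind the grasp point.
Start: joints at [-1.448, 0.527, 1.433, -0, 1.181, -0.178], TCP at [0.186, -0.597, 0.223] pointing down, gripper open.
Joint ranges: [-3.08, 3.08], [-0.75, 2.2], [0.22, 2.44], [-1.43, 4.57], [0, 2.65], [-2.85, 2.85]. Speed limits (rad/s): [2.79, 2.79, 3.14, 3.14, 3.14, 3.14].

INTERFACE

Orientations are given as a unit quaternion [w, x, y, z].
In Python, from plant import env, optics gives the robot as it stands. The module is installed in compiled form; this text tells all that it offers.
- The arm moves only by the tool step_arm, never from a script. Its argument "plan" is a list of rows, each a list of 2 entries, a list of its own where there are three numbers: the shift along the tool's x, y, z in cm, then the turn about the tool's z in rad. A call has exactly 10 rows; each row is the pose to reach, as a shift and turn from the pose commanded when the call began, along the tool's axes at that moment; what a row does not reach only later rows make up. A row lasts 1/12 s, in which the tool goes at most 41.7 mm and 7.16 degrees, less where a joint would pass 70% of its speed; a pose out of reach is approached as far as the arm can. A call with a gripper value outside its range is refused whole. "hand" is the finger opening in cm, from 0 to 8.7, set as the call begins (left out, the last holds). The fingers move at their own pace and stop on an object; the grip force is fixed at half the most. Time passes only in rows, so rows that repeat a pose let the fingers close, or fill a call up. It gives the time, the measured TCP pose, the force, the opening and the grip force at its end, in the units of the state.
- env.get_obs(): the state, without advancing time (a new reading comes with each control period).
- optics.camera(name): name is "scene" or "top" or "wrist"; returns the picture (420x560x3 uint8, red, green, blue); there is no depth.
- optics.camera_model(name): a dict with "mtx" (3x3 intrinsics, pixels), "extrinsics" (4x4, takes a point from world to camera coordinates); the wrist camera has in their place "T_tool_cam" (4x4, takes a point from camera to tool coordinates, whose origin is the TCP and whose axes are the flange's). Camera axes: x right, y down, z forward; pixel columns grow to the right and rows downward; lengths in m; the calibration is good to about 2 mm. The wrist camera is an equidistant fisheye: a pixel r from the principal point sees the ray r / f radians off the axis. A picture is of the moment at which its call begins: read the wrist's pose just before it. camera_model takes no time and is no camera call.
- env.job_done(): hands the job in; it is judged then, once.
The state is a dict: "time_s": time; "joints": joint angles; "qd": joint speeds; "joint_efforts": joint torques, N m; "tcp_pos": TCP position; "ee_rot": TCP orientation; "force": force on the tool from outside, world axes, zero at the start; "ft_torque": the same for the moment, N m; "finger_gap": finger opening in m; "gripper_force": force on a finger pad.
Only numpy, scipy, OpenCV 4.12 (cv2) and the standard library are available. Lean on these libraries where they do the work, as an engineer would, in place of code of your own. Each camera call takes 0.05 s, during which the arm holds its last target. There are 200 camera calls.

## Working session

There is one attempt and no reset: what is moved stays moved. The work goes in short steps, Python scripts to look and compute and a tool call to move; the robot and the scene stay as the last step left them, time stands still between calls to the robot, and variables do not carry over. Pictures are saved under pics/ and viewed, at most 10 in all, crops included, and the job is handed in when it is done.

Besides the shell and the picture viewer there is one more tool, called after ">>>" as name(argument=value, ...), one argument or row to a line, values as JSON. step_arm: Moves the arm, as the interface text tells. Its arguments: {"type":"object","properties":{"plan":{"type":"array"},"hand":{"type":"number"}},"required":["plan"]}

```bash
mkdir -p pics; python3 - <<'E'
from plant import env, optics
import cv2,numpy as np
o=env.get_obs(); print({k:np.round(v,4).tolist() for k,v in o.items()})
for n in ["scene","top"]:
    cv2.imwrite(f"pics/{n}0.png",cv2.cvtColor(optics.camera(n),cv2.COLOR_RGB2BGR))
    m=optics.camera_model(n);print(n,np.round(m["mtx"],1).tolist(),np.round(m["extrinsics"],4).tolist())
print(optics.camera_model("wrist"))
E
```

```text
{'time_s': 0.0, 'joints': [-1.4475, 0.5284, 1.4339, 0.0, 1.1814, -0.1785], 'qd': [0.0005, -0.0012, -0.0018, 0.0005, 0.0002, -0.0029], 'joint_efforts': [-0.0013, -44.0046, -17.6589, 0.0631, 0.0581, -0.0002], 'tcp_pos': [0.1857, -0.596, 0.2216], 'ee_rot': [-0.001, 0.9886, 0.1503, 0.0], 'force': [-1.0928, -0.2768, 0.1654], 'ft_torque': [-0.0538, 0.0558, -0.0104], 'gripper_force': 0.0, 'finger_gap': 0.0873}
scene [[399.1, 0.0, 278.7], [0.0, 399.1, 214.0], [0.0, 0.0, 1.0]] [[0.6694, 0.7429, -0.0032, -0.4094], [0.6433, -0.5818, -0.4977, -0.2687], [-0.3716, 0.3311, -0.8673, 1.5531], [0.0, 0.0, 0.0, 1.0]]
top [[465.8, 0.0, 275.5], [0.0, 465.8, 214.1], [0.0, 0.0, 1.0]] [[0.0206, -0.9998, 0.0018, 0.0256], [-0.9979, -0.0207, -0.0608, 0.5503], [0.0609, -0.0005, -0.9981, 1.2284], [0.0, 0.0, 0.0, 1.0]]
{'mtx': array([[325.1922621 ,   0.        , 278.57673135],
       [  0.        , 325.1922621 , 212.17690164],
       [  0.        ,   0.        ,   1.        ]]), 'T_tool_cam': array([[-6.37069093e-04, -9.64947903e-01, -2.62440734e-01,
         7.33094088e-02],
       [ 9.99999796e-01, -6.28424241e-04, -1.16873282e-04,
         1.04530194e-03],
       [-5.21474903e-05, -2.62440755e-01,  9.64948106e-01,
        -1.62203520e-01],
       [ 0.00000000e+00,  0.00000000e+00,  0.00000000e+00,
         1.00000000e+00]])}
```

View pics/scene0.png

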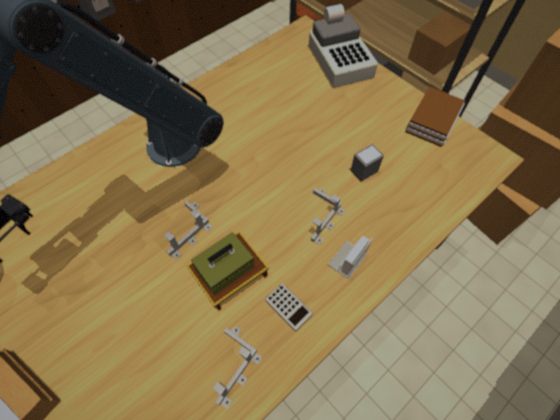

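View pics/top0.png

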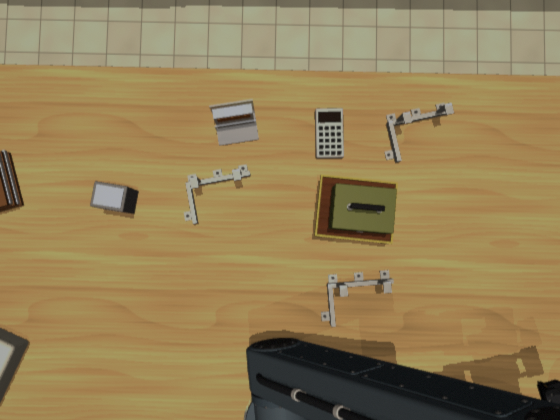

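Top view: the candidates for the bracket are at pixels (215,190), (360,295) and (420,130). +y is to the left in this picture, so the one at (215,190) is farthest to the robot's left. It appears at (327,213) in the scene view. The box is at (364,208) top and (222,262) scene. Next I confirm these in an enlarged crop.

```bash
python3 - <<'E'
import cv2,numpy as np
t=cv2.imread("pics/top0.png");s=cv2.imread("pics/scene0.png")
def c(im,x,y): 
    return cv2.resize(im[y:y+75,x:x+100],(400,300),interpolation=cv2.INTER_CUBIC)
cv2.imwrite("pics/crop1.png",np.vstack([np.hstack([c(t,170,155),c(t,310,170)]),np.hstack([c(s,280,178),c(s,180,230)])]))
E
```

```text
(no output)
```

View pics/crop1.png

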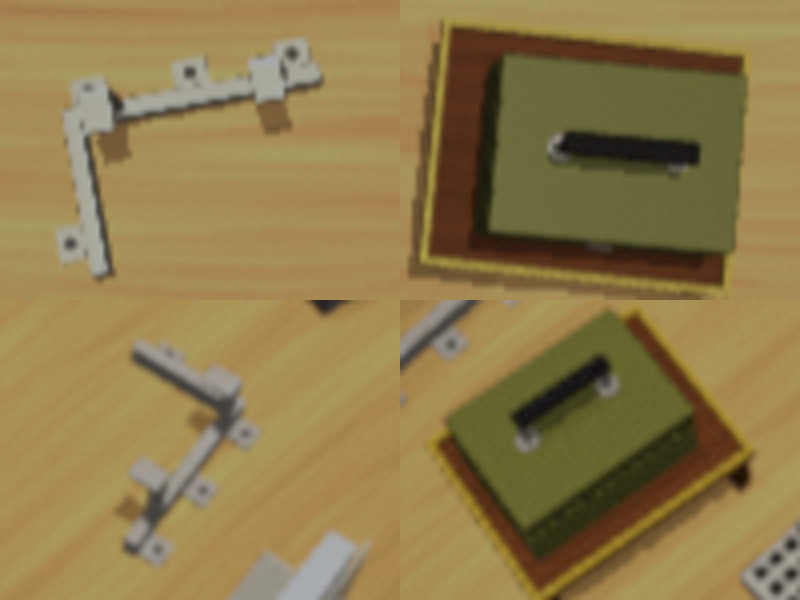

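The crops show the leftmost bracket: rail along the top, side stop on its left, clips at crop pixels (95,105) and (268,80). The box's lock face is at (600,245), towards world -x. Now I measure both.

```bash
cat > h.py <<'E'
import cv2,numpy as np
from scipy.spatial.transform import Rotation as R
from plant import env,optics
def ray(n,px,T=None):
    m=optics.camera_model(n);px=np.atleast_2d(px).astype(float);K=m["mtx"]
    d=np.c_[(px[:,0]-K[0,2])/K[0,0],(px[:,1]-K[1,2])/K[1,1]]
    if n=="wrist":
        r=np.hypot(*d.T)[:,None]; d=np.c_[d/np.maximum(r,1e-9)*np.sin(r),np.cos(r)]
        M=T@m["T_tool_cam"]
        return M[:3,3],d@M[:3,:3].T
    d=np.c_[d,np.ones(len(d))];E=m["extrinsics"]
    return -E[:3,:3].T@E[:3,3],d@E[:3,:3]
def plane(n,px,z,T=None):
    c,d=ray(n,px,T);return c+d*((z-c[2])/d[:,2])[:,None]
def tool(o=None):
    o=o or env.get_obs();q=o["ee_rot"];T=np.eye(4)
    T[:3,:3]=R.from_quat([q[1],q[2],q[3],q[0]]).as_matrix();T[:3,3]=o["tcp_pos"];return T
def snap(n,f):
    T=tool();im=cv2.cvtColor(optics.camera(n),cv2.COLOR_RGB2BGR);cv2.imwrite("pics/"+f,im);return T,im
def rect(pts):
    (c,s,a)=cv2.minAreaRect((np.asarray(pts)[:,:2]*1000).astype(np.float32))
    return np.round(c,1),np.round(s,1),round(a,2)
def olive(im):
    h=cv2.cvtColor(im,cv2.COLOR_BGR2HSV);m=cv2.inRange(h,(24,70,70),(45,255,170))
    m=cv2.morphologyEx(m,cv2.MORPH_OPEN,np.ones((3,3)))
    cs,_=cv2.findContours(m,cv2.RETR_EXTERNAL,cv2.CHAIN_APPROX_NONE)
    return max(cs,key=cv2.contourArea)[:,0]
E
python3 - <<'E'
from h import *
im=cv2.imread("pics/top0.png")
c=olive(im);print("box px",cv2.boundingRect(c),rect(plane("top",c,.135)))
h=cv2.cvtColor(im,cv2.COLOR_BGR2HSV)
g=cv2.inRange(h,(0,0,0),(180,45,80))[190:225,340:392];ys,xs=np.nonzero(g)
hm=cv2.inRange(h,(0,0,0),(180,110,60))[195:220,340:392];n,l,st,ce=cv2.connectedComponentsWithStats(hm);i=1+np.argmax(st[1:,4]);ys,xs=np.nonzero(l==i)
print("bar",rect(plane("top",np.c_[xs+340,ys+195],.179)))
# bracket keypoints from crop1 (top-left tile), rail top front edge / stop top inner edge at z=.025
def P(u,v,z): return np.round(plane("top",[[170+u/4-.375,155+v/4-.375]],z)[0,:2]*1000,1)
for nm,u,v,z in [("railR front",320,82,.025),("rail front mid",200,106,.025),("rail front L",125,118,.025),("stop in top",88,130,.025),("stop in bot",107,268,.025),("stop out bot",95,276,.025),("stop out top",64,115,.025),("clipL tip l",82,133,.087),("clipL tip r",112,127,.087),("clipR tip l",256,104,.087),("clipR tip r",285,97,.087)]: print(nm,P(u,v,z))
E
```

```text
box px (332, 184, 65, 49) (array([ 561.4, -177.3]), array([149.2, 108.5]), 85.97)
bar (array([ 560.7, -175.7]), array([79.5, 14.8]), 85.97)
railR front [651.9 108.2]
rail front mid [634.1 187.7]
rail front L [625.  237.5]
stop in top [616.5 261.8]
stop in bot [524.8 246.4]
stop out bot [519.3 254.1]
stop out top [626.2 278.1]
clipL tip l [607.3 254.3]
clipL tip r [611.5 235.5]
clipR tip l [628.1 144.8]
clipR tip r [632.9 126.6]
```

>>> step_arm(
  plan=[
    [[3,-1.8,0],-0.1],
    [[6.5,-3.9,0],-0.22],
    [[10,-6,0],-0.34],
    [[13.5,-8.1,0],-0.46],
    [[17,-10.2,0],-0.58],
    [[20.5,-12.3,0],-0.7],
    [[24,-14.4,0],-0.82],
    [[27.5,-16.5,0],-0.94],
    [[31,-18.6,0],-1.06],
    [[34,-20.4,0],-1.18],
  ],
  hand=8.7,
)

```text
time_s: 0.93
tcp_pos: [0.4509, -0.2983, 0.2223]
ee_rot: [-0.001, 0.736, 0.677, 0.0]
force: [0.5, -1.1, 0.3]
finger_gap: 0.0871
gripper_force: 0.0
```

```bash
cat >> h.py <<'E'
def go(x,y,z,yaw_x):
    "shift (cm) and turn to bring TCP to x,y,z with tool x at world angle yaw_x (deg)"
    T=tool();d=T[:3,:3].T@(np.array([x,y,z])-T[:3,3])
    a=np.degrees(np.arctan2(T[1,0],T[0,0]));print("tcp",T[:3,3].round(4),"xang",round(a,2),"shift cm",(d*100).round(2),"turn",round(np.radians(a-yaw_x),3))
E
python3 -c "
from h import *
go(.561,-.176,.222,86)"
```

```text
tcp [ 0.4509 -0.2983  0.2223] xang 85.28 shift cm [13.1   9.97  0.04] turn -0.013
```

>>> step_arm(
  plan=[
    [[2.5,1.9,0],0],
    [[5,3.8,0],0],
    [[7.5,5.7,0],0],
    [[10,7.6,0],-0.01],
    [[12,9.1,0],-0.013],
    [[13,9.9,0],-0.013],
    [[13.1,10,0],-0.013],
    [[13.1,10,0],-0.013],
    [[13.1,10,0],-0.013],
    [[13.1,10,0],-0.013],
  ],
)

```text
time_s: 1.77
tcp_pos: [0.56, -0.1805, 0.2224]
ee_rot: [-0.0, 0.734, 0.679, -0.0]
force: [-0.2, -0.9, 0.3]
finger_gap: 0.0876
gripper_force: 0.0
```

```bash
python3 -c "
from h import *
T,im=snap('wrist','w1.png')
c=olive(im);print('lid',rect(plane('wrist',c,.135,T)),cv2.boundingRect(c))
print(T.round(4).tolist())
go(.561,-.176,.154,86)"
```

```text
lid (array([ 562.5, -168. ]), array([127. , 108.4]), 85.85) (208, 120, 140, 154)
[[0.0777, 0.997, -0.0009, 0.56], [0.997, -0.0777, -0.0001, -0.1805], [-0.0002, -0.0009, -1.0, 0.2224], [0.0, 0.0, 0.0, 1.0]]
tcp [ 0.5601 -0.1806  0.2225] xang 85.53 shift cm [0.46 0.06 6.85] turn -0.008
```

View pics/w1.png

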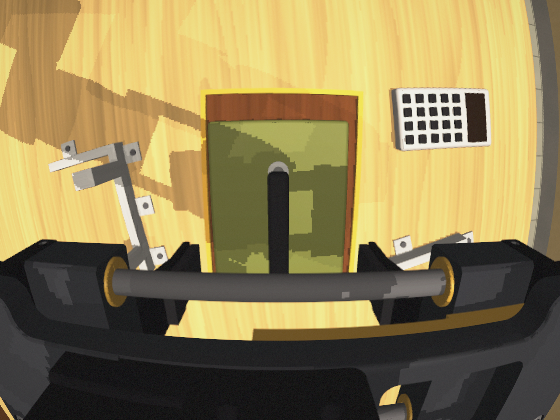

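The wrist view shows the bar at (278,220) between the open fingers (180 to 380), and the lid agrees with the top view within 1 mm. So I descend and grip.

>>> step_arm(
  plan=[
    [[0.2,0.1,0.6],-0.008],
    [[0.4,0.1,1.8],-0.008],
    [[0.5,0.1,3],-0.008],
    [[0.5,0.1,4.2],-0.008],
    [[0.5,0.1,5.2],-0.008],
    [[0.5,0.1,6],-0.008],
    [[0.5,0.1,6.6],-0.008],
    [[0.5,0.1,6.8],-0.008],
    [[0.5,0.1,6.8],-0.008],
    [[0.5,0.1,6.8],-0.008],
  ],
)

```text
time_s: 2.65
tcp_pos: [0.5627, -0.1746, 0.1548]
ee_rot: [0.0, 0.731, 0.683, 0.0]
force: [-0.3, -0.0, 0.0]
finger_gap: 0.087
gripper_force: 0.0
```

>>> step_arm(
  plan=[
    [[0,0,0],0],
    [[0,0,0],0],
    [[0,0,0],0],
    [[0,0,0],0],
    [[0,0,0],0],
    [[0,0,0],0],
    [[0,0,0],0],
    [[0,0,0],0],
    [[0,0,0],0],
    [[0,0,0],0],
  ],
  hand=0,
)

```text
time_s: 3.48
tcp_pos: [0.5624, -0.1744, 0.1545]
ee_rot: [-0.0, 0.731, 0.683, -0.0]
force: [0.5, 0.0, 0.6]
finger_gap: 0.0285
gripper_force: 0.0
```

Still closing, so I wait once more. Then I lift.

>>> step_arm(
  plan=[
    [[0,0,0],0],
    [[0,0,0],0],
    [[0,0,0],0],
    [[0,0,0],0],
    [[0,0,0],0],
    [[0,0,0],0],
    [[0,0,0],0],
    [[0,0,0],0],
    [[0,0,0],0],
    [[0,0,0],0],
  ],
)

```text
time_s: 4.32
tcp_pos: [0.5606, -0.1741, 0.1543]
ee_rot: [-0.002, 0.731, 0.683, -0.001]
force: [-4.8, -0.9, 2.2]
finger_gap: 0.0137
gripper_force: 30.0
```

>>> step_arm(
  plan=[
    [[0,0,-0.2],0],
    [[0,0,-0.6],0],
    [[0,0,-1.2],0],
    [[0,0,-2],0],
    [[0,0,-3],0],
    [[0,0,-4],0],
    [[0,0,-5],0],
    [[0,0,-6],0],
    [[0,0,-6.8],0],
    [[0,0,-7],0],
  ],
)

```text
time_s: 5.15
tcp_pos: [0.5634, -0.1749, 0.2269]
ee_rot: [0.002, 0.731, 0.683, 0.001]
force: [1.1, -0.2, -8.5]
finger_gap: 0.0138
gripper_force: 30.0
```

```bash
python3 -c "
from h import *
b=np.radians(11);o=np.array([.5817,.1828])
w=o+[[np.cos(b),-np.sin(b)],[np.sin(b),np.cos(b)]]@np.array([-.05,-.018]);print(w)
go(w[0],w[1],.224,101)
o=env.get_obs();print(o['finger_gap'],o['gripper_force'],o['force'],o['ft_torque'])
snap('scene','s2.png')"
```

```text
[0.5360532  0.15559026]
tcp [ 0.5634 -0.1749  0.2269] xang 86.11 shift cm [32.78 -4.97  0.22] turn -0.26
0.013831295984864947 30.012132776901126 [ 1.10982508 -0.20683666 -8.45990343] [-0.04664997 -0.31407572  0.00356142]
```

View pics/s2.png

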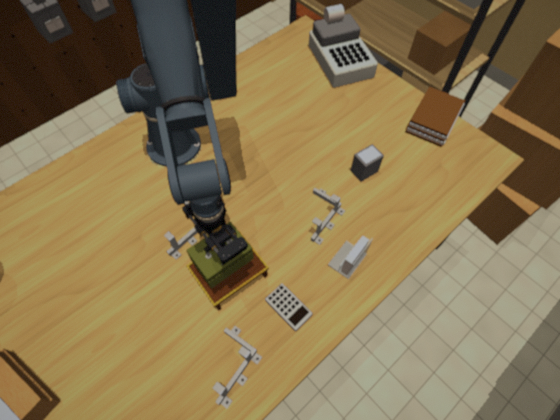

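The box hangs level above the riser at (220,255), held at 30 N with the bar 13.8 mm between the pads. Now I carry it across.

>>> step_arm(
  plan=[
    [[0.6,-0.1,0],-0.01],
    [[1.8,-0.3,0],-0.02],
    [[3.6,-0.5,0],-0.04],
    [[5.6,-0.8,0],-0.06],
    [[7.6,-1.1,0],-0.08],
    [[9.6,-1.4,0],-0.1],
    [[11.6,-1.7,0],-0.12],
    [[13.6,-2,0],-0.14],
    [[15.6,-2.3,0],-0.16],
    [[17.6,-2.6,0],-0.18],
  ],
)

```text
time_s: 6.03
tcp_pos: [0.547, 0.0054, 0.2238]
ee_rot: [-0.001, 0.666, 0.746, -0.0]
force: [0.8, 0.3, -7.4]
finger_gap: 0.0138
gripper_force: 30.0
```

```bash
python3 -c "
from h import *
go(.536,.1556,.224,101)"
```

```text
tcp [0.547  0.0054 0.2238] xang 96.53 shift cm [15.05  0.62 -0.  ] turn -0.078
```

>>> step_arm(
  plan=[
    [[2,0.1,0],-0.01],
    [[4,0.2,0],-0.02],
    [[6,0.3,0],-0.035],
    [[8,0.4,0],-0.05],
    [[10,0.4,0],-0.06],
    [[12,0.5,0],-0.07],
    [[13.6,0.6,0],-0.078],
    [[14.6,0.6,0],-0.078],
    [[15,0.6,0],-0.078],
    [[15,0.6,0],-0.078],
  ],
)

```text
time_s: 6.87
tcp_pos: [0.5366, 0.1538, 0.2241]
ee_rot: [-0.001, 0.636, 0.772, -0.0]
force: [0.2, -0.8, -8.4]
finger_gap: 0.0138
gripper_force: 30.0
```

```bash
python3 -c "
from h import *
go(.536,.1556,.095,101)
T,t=snap('top','t3.png');T,w=snap('wrist','w3.png');np.save('T3.npy',T)
cv2.imwrite('pics/m3.png',np.vstack([cv2.resize(t[130:260,150:350],(800,520))[:300],cv2.resize(w[0:300],(560,300)).__class__(0) if 0 else np.hstack([w[:300],np.zeros((300,240,3),np.uint8)])]))"
```

```text
tcp [0.5366 0.1538 0.2241] xang 100.99 shift cm [ 1.900e-01 -1.000e-02  1.291e+01] turn -0.0
```

View pics/m3.png

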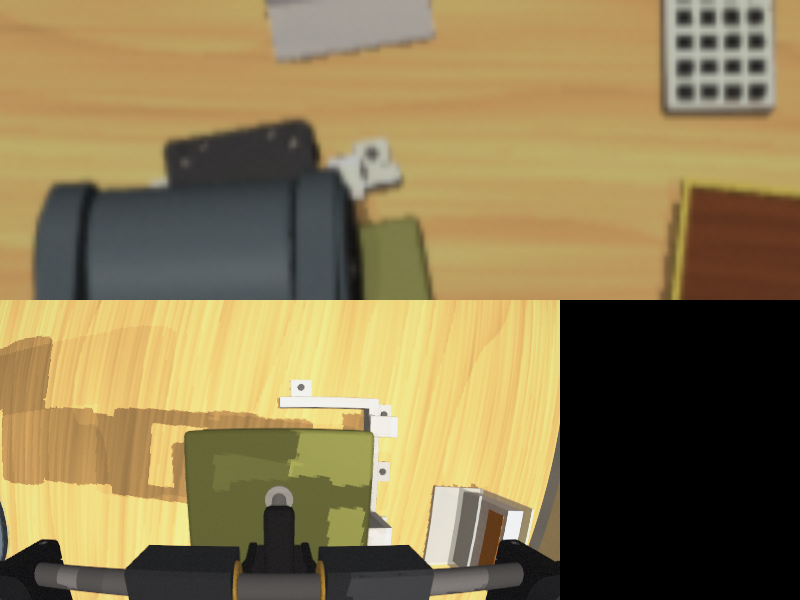

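Top half (top view): the gripper hides most of the bracket and the clip shows at (365,165). Bottom half (wrist view): side stop band at rows 98-109 from col 280, rail at col 375, and the level box's lid edge at row 130 ends short of the stop. Next I refine the bracket pose from this wrist view.

```bash
python3 - <<'E'
from h import *
w=cv2.imread('pics/w3.png');T=np.load('T3.npy')
g=w.min(2).astype(int)
print("col 330",g[92:118,330].tolist());print("col290",g[92:118,290].tolist())
print("row 104",g[104,270:292].tolist());print("row 155",g[155,366:392].tolist()); print("row 195",g[195,366:392].tolist())
for nm,p,z in [("out L",(285,98),.025),("out R",(365,100),.025),("in L",(285,108),.025),("in R",(360,109.5),.025),("end",(279.5,103),.025),("lid c L",(186,131),.198),("lid c R",(373,131),.198)]: print(nm,plane('wrist',[p],z,T)[0].round(4)*1000)
E
```

```text
col 330 [132, 131, 132, 131, 130, 218, 234, 235, 234, 235, 235, 236, 237, 237, 229, 163, 105, 132, 137, 136, 138, 139, 138, 136, 134, 131]
col290 [155, 156, 157, 150, 149, 235, 238, 238, 237, 238, 238, 240, 241, 240, 228, 130, 118, 138, 141, 139, 140, 138, 137, 137, 135, 135]
row 104 [126, 127, 129, 127, 129, 134, 140, 139, 98, 87, 233, 241, 241, 241, 241, 241, 241, 241, 240, 241, 241, 241]
row 155 [85, 87, 87, 86, 84, 75, 69, 158, 215, 220, 221, 218, 157, 131, 135, 138, 140, 138, 139, 140, 137, 135, 132, 130, 129, 135]
row 195 [56, 55, 51, 49, 47, 180, 219, 215, 217, 219, 184, 136, 134, 133, 132, 132, 127, 127, 124, 131, 136, 135, 135, 139, 143, 140]
out L [526.1 254.2  25. ]
out R [614.  271.9  25. ]
in L [528.3 243.3  25. ]
in R [610.5 259.9  25. ]
end [521.3 247.6  25. ]
lid c L [472.1 210.6 198. ]
lid c R [580.3 231.5 198. ]
```

```bash
python3 - <<'E'
from h import *
w=cv2.imread('pics/w3.png');T=np.load('T3.npy')
g=w.min(2).astype(float)
def fit(P):
    P=P[:,:2];l=cv2.fitLine(P.astype(np.float32),cv2.DIST_HUBER,0,1e-4,1e-4).ravel();a=np.degrees(np.arctan2(l[1],l[0]));return round(a,2),l[2:].round(4)
def cross(v,th): # first rising, last falling subpixel
    i=np.nonzero(v>th)[0];a,b=i[0],i[-1]
    return a-(v[a]-th)/(v[a]-v[a-1]), b+(v[b]-th)/(v[b]-v[b+1])
e=np.array([cross(g[90:118,c],200) for c in range(284,365)])+90
cs=np.arange(284,365)
for k,nm in [(0,"stop outer"),(1,"stop inner")]: print(nm,fit(plane('wrist',np.c_[cs,e[:,k]],.025,T)))
rs=np.r_[138:162,178:212]
r=np.array([cross(g[y,360:400],175)[1]+360 for y in rs]); P=plane('wrist',np.c_[r,rs],.025,T);print("rail outer (x=67)",fit(P),(np.round(P[::8,:2]*1000)).tolist())
# top0 rail edges
t=cv2.imread('pics/top0.png');h=cv2.cvtColor(t,cv2.COLOR_BGR2HSV)
m=cv2.inRange(h,(0,0,140),(180,60,255))
for c in (205,210,215,220,225,230): print(c,np.nonzero(m[165:200,c])[0]+165,end=' ')
for r in (198,203,208,213): print(r,np.nonzero(m[r,180:210])[0]+180,end=' ')
E
```

```text
stop outer (np.float32(11.7), array([0.5843, 0.268 ], dtype=float32))
stop inner (np.float32(11.89), array([0.5702, 0.254 ], dtype=float32))
rail outer (x=67) (np.float32(-78.35), array([0.646, 0.197], dtype=float32)) [[639.0, 233.0], [640.0, 224.0], [642.0, 215.0], [662.0, 191.0], [650.0, 179.0], [652.0, 169.0], [653.0, 160.0], [656.0, 150.0]]
205 [179 180 181 182] 210 [178 179 180 181] 215 [170 171 172 173 174 175 176 177 178 179 180] 220 [169 170 171 172 173 174 175 176 177 178 179] 225 [175 176 177 178] 230 [174 175 176 177] 198 [188 189 190 191] 203 [189 190 191 192] 208 [190 191 192 193] 213 [184 185 186 187 188 189 190 191 192 193 194]
```

>>> step_arm(
  plan=[
    [[0,0,0.5],-0.004],
    [[0,0,1.6],-0.008],
    [[0,0,3],-0.012],
    [[0,0,4.6],-0.012],
    [[0,0,6.2],-0.012],
    [[0,0,7.8],-0.012],
    [[0,0,9.2],-0.012],
    [[0,0,10.4],-0.012],
    [[0,0,11.4],-0.012],
    [[0,0,12],-0.012],
  ],
)

```text
time_s: 7.8
tcp_pos: [0.5375, 0.1518, 0.1032]
ee_rot: [-0.0, 0.633, 0.774, -0.001]
force: [0.7, -0.0, -8.1]
finger_gap: 0.0136
gripper_force: 30.0
```

>>> step_arm(
  plan=[
    [[0,0,0.1],0],
    [[0,0,0.2],0],
    [[0,0,0.3],0],
    [[0,0,0.4],0],
    [[0,0,0.5],0],
    [[0,0,0.6],0],
    [[0,0,0.65],0],
    [[0,0,0.7],0],
    [[0,0,0.7],0],
    [[0,0,0.7],0],
  ],
)

```text
time_s: 8.63
tcp_pos: [0.5376, 0.1527, 0.0976]
ee_rot: [-0.0, 0.632, 0.775, 0.0]
force: [0.5, 0.4, -9.6]
finger_gap: 0.0132
gripper_force: 30.0
```

>>> step_arm(
  plan=[
    [[0,0,0.03],0],
    [[0,0,0.06],0],
    [[0,0,0.09],0],
    [[0,0,0.12],0],
    [[0,0,0.15],0],
    [[0,0,0.18],0],
    [[0,0,0.21],0],
    [[0,0,0.24],0],
    [[0,0,0.27],0],
    [[0,0,0.27],0],
  ],
)

```text
time_s: 9.47
tcp_pos: [0.5376, 0.1527, 0.0947]
ee_rot: [-0.0, 0.632, 0.775, -0.0]
force: [-0.0, -1.0, -8.4]
finger_gap: 0.0137
gripper_force: 30.0
```

>>> step_arm(
  plan=[
    [[0,0,0.02],0],
    [[0,0,0.04],0],
    [[0,0,0.06],0],
    [[0,0,0.08],0],
    [[0,0,0.1],0],
    [[0,0,0.12],0],
    [[0,0,0.14],0],
    [[0,0,0.15],0],
    [[0,0,0.15],0],
    [[0,0,0.15],0],
  ],
)

```text
time_s: 10.3
tcp_pos: [0.5377, 0.1528, 0.0941]
ee_rot: [0.0, 0.632, 0.775, 0.0]
force: [-2.8, 0.4, 3.4]
finger_gap: 0.0135
gripper_force: 30.0
```

It has touched down (vertical force -8.4 to +3.4 N), so I release.

>>> step_arm(
  plan=[
    [[0,0,0],0],
    [[0,0,0],0],
    [[0,0,0],0],
    [[0,0,0],0],
    [[0,0,0],0],
    [[0,0,0],0],
    [[0,0,0],0],
    [[0,0,0],0],
    [[0,0,0],0],
    [[0,0,0],0],
  ],
  hand=6,
)

```text
time_s: 11.13
tcp_pos: [0.5376, 0.1527, 0.0933]
ee_rot: [0.0, 0.632, 0.775, -0.0]
force: [-0.2, 0.2, 0.3]
finger_gap: 0.0597
gripper_force: 0.0
```

>>> step_arm(
  plan=[
    [[0,0,-0.4],0],
    [[0,0,-1.4],0],
    [[0,0,-3],0],
    [[0,0,-5],0],
    [[0,0,-7],0],
    [[0,0,-8.6],0],
    [[0,0,-9.6],0],
    [[0,0,-10],0],
    [[0,0,-10],0],
    [[0,0,-10],0],
  ],
)

```text
time_s: 11.97
tcp_pos: [0.5372, 0.1527, 0.1931]
ee_rot: [-0.0, 0.632, 0.775, -0.0]
force: [-0.5, 0.2, -1.2]
finger_gap: 0.0598
gripper_force: 0.0
```

```bash
cat >> h.py <<'E'
YAW=11.7;O=np.array([.5813,.1793]);_c,_s=np.cos(np.radians(YAW)),np.sin(np.radians(YAW));RB=np.array([[_c,-_s],[_s,_c]])
def bw(x,y): return O+RB@np.array([x,y])
def wb(p): return (np.atleast_2d(p)[:,:2]-O)@RB
E
python3 - <<'E'
from h import *
# push +x: tool x along bracket +x (yaw 11.7); keep j6 in mind
p=bw(-.05-.055-.0095-.045,-.015);print(p);go(p[0],p[1],.194,11.7);print(env.get_obs()['joints'].round(3))
T,w=snap('wrist','w4.png');c=olive(w);print(rect(plane('wrist',c,.075,T)),wb(T[:3,3]).round(4))
E
```

```text
[0.42815577 0.13226708]
tcp [0.5372 0.1527 0.1931] xang 101.57 shift cm [  0.19 -11.09  -0.08] turn 1.569
[ 0.077  0.476  1.632 -0.     1.035 -0.125]
(array([538.7, 154.6]), array([108.1, 135.5]), 11.5) [[-0.0486 -0.0171]]
```

>>> step_arm(
  plan=[
    [[0,-1,0],0.1],
    [[0,-2.2,0],0.22],
    [[0,-3.4,0],0.34],
    [[0,-4.6,0],0.46],
    [[0,-5.8,0],0.58],
    [[0,-7,0],0.7],
    [[0,-8.2,0],0.82],
    [[0,-9.4,0],0.94],
    [[0.1,-10.4,0],1.06],
    [[0.2,-11.1,0],1.18],
  ],
  hand=7,
)

```text
time_s: 12.85
tcp_pos: [0.4264, 0.1322, 0.1922]
ee_rot: [-0.0, 0.957, 0.289, -0.002]
force: [0.2, -0.6, -0.1]
finger_gap: 0.0698
gripper_force: 0.0
```

```bash
python3 - <<'E'
from h import *
p=bw(-.05-.055-.0095-.045,-.015);go(p[0],p[1],.035,11.7)
E
```

```text
tcp [0.4264 0.1322 0.1922] xang 33.62 shift cm [ 0.2   0.12 15.72] turn 0.383
```

>>> step_arm(
  plan=[
    [[0,0,0.5],0.1],
    [[0,0,1.5],0.2],
    [[0,0,3],0.3],
    [[0,0,5],0.38],
    [[0,0,7.5],0.38],
    [[0,0,10],0.38],
    [[0,0,12.5],0.38],
    [[0,0,14.5],0.38],
    [[0,0,15.5],0.38],
    [[0,0,15.7],0.38],
  ],
)

```text
time_s: 13.68
tcp_pos: [0.4264, 0.1322, 0.0337]
ee_rot: [-0.0, 0.994, 0.106, -0.003]
force: [-0.4, 0.3, -0.3]
finger_gap: 0.0701
gripper_force: 0.0
```

```bash
python3 - <<'E'
from h import *
p=bw(-.055-.0095,-.015);go(p[0],p[1],.035,11.7)
T,w=snap('wrist','w5.png');c=olive(w);print(rect(plane('wrist',c,.075,T)),wb(T[:3,3]).round(4),cv2.boundingRect(c))
E
```

```text
tcp [0.4264 0.1322 0.0337] xang 12.18 shift cm [ 9.68  0.11 -0.19] turn 0.008
(array([523.5, 144.3]), array([ 74.4, 147. ]), 11.57) [[-0.1613 -0.0147]] (113, 0, 363, 169)
```

View pics/w5.png

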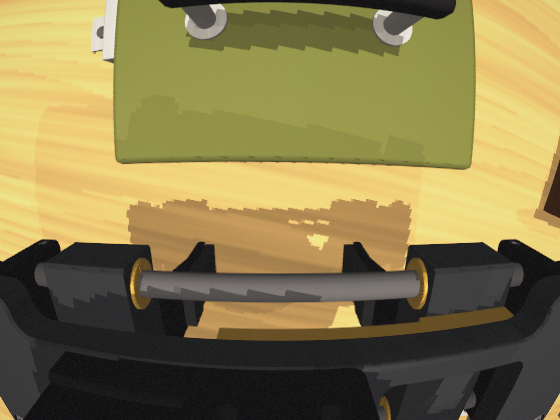

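The box's front face is at row 165, square to the open fingers (rows 240-330) with a gap of about 45 mm. I start the +x push.

>>> step_arm(
  plan=[
    [[0.6,0,0],0.008],
    [[1.4,0,0],0.008],
    [[2.2,0,0],0.008],
    [[2.9,0,0],0.008],
    [[3.5,0,0],0.008],
    [[4,0,0],0.008],
    [[4.4,0,0],0.008],
    [[4.8,0,0],0.008],
    [[5.2,0,0],0.008],
    [[5.6,0,0],0.008],
  ],
)

```text
time_s: 14.57
tcp_pos: [0.4776, 0.1438, 0.036]
ee_rot: [-0.0, 0.995, 0.102, -0.006]
force: [-7.8, -1.7, 6.2]
finger_gap: 0.07
gripper_force: 4.0
```

>>> step_arm(
  plan=[
    [[0.4,0,0],0],
    [[0.8,0,0],0],
    [[1.2,0,0],0],
    [[1.6,0,0],0],
    [[2,0,0],0],
    [[2.4,0,0],0],
    [[2.8,0,0],0],
    [[3.1,0,0],0],
    [[3.3,0,0],0],
    [[3.4,0,0],0],
  ],
)

```text
time_s: 15.4
tcp_pos: [0.5114, 0.1508, 0.036]
ee_rot: [-0.0, 0.995, 0.102, -0.005]
force: [-7.9, -1.3, 6.5]
finger_gap: 0.0703
gripper_force: 4.1
```

```bash
python3 - <<'E'
from h import *
p=bw(-.055-.0095,-.015);go(p[0],p[1],.035,11.7)
T,w=snap('wrist','w6.png');c=olive(w);print(rect(plane('wrist',c,.075,T)),wb(T[:3,3]).round(4),cv2.boundingRect(c),env.get_obs()['force'])
E
```

```text
tcp [0.5114 0.1508 0.036 ] xang 11.76 shift cm [0.97 0.13 0.08] turn 0.001
(array([580. , 156.7]), array([107.4, 147. ]), 11.7) [[-0.0742 -0.0137]] (115, 4, 358, 268) [-6.39023637 -2.04639312  5.17211615]
```

>>> step_arm(
  plan=[
    [[0.1,0,0],0],
    [[0.2,0,0],0],
    [[0.3,0,0],0],
    [[0.4,0,0],0],
    [[0.5,0,0],0],
    [[0.55,0,0],0],
    [[0.6,0,0],0],
    [[0.65,0,0],0],
    [[0.7,0,0],0],
    [[0.7,0,0],0],
  ],
)

```text
time_s: 16.28
tcp_pos: [0.5175, 0.1521, 0.0359]
ee_rot: [0.0, 0.995, 0.102, -0.006]
force: [-7.7, -1.7, 6.2]
finger_gap: 0.0699
gripper_force: 4.1
```

>>> step_arm(
  plan=[
    [[0.05,0,0],0],
    [[0.1,0,0],0],
    [[0.15,0,0],0],
    [[0.2,0,0],0],
    [[0.25,0,0],0],
    [[0.3,0,0],0],
    [[0.35,0,0],0],
    [[0.4,0,0],0],
    [[0.4,0,0],0],
    [[0.4,0,0],0],
  ],
)

```text
time_s: 17.12
tcp_pos: [0.5172, 0.1521, 0.0357]
ee_rot: [0.0, 0.995, 0.103, -0.01]
force: [-14.3, -4.3, 11.5]
finger_gap: 0.0703
gripper_force: 7.3
```

```bash
python3 - <<'E'
from h import *
T,w=snap('wrist','w7.png');c=olive(w);print(rect(plane('wrist',c,.075,T)),wb(T[:3,3]).round(4),cv2.boundingRect(c))
print(env.get_obs()['ft_torque'])
cv2.imwrite('pics/w7c.png',w[:330])
E
```

```text
(array([586. , 157.9]), array([107.7, 147. ]), 11.69) [[-0.0683 -0.0136]] (114, 3, 360, 270)
[-0.75620751  1.89105087 -0.10686269]
```

View pics/w7c.png

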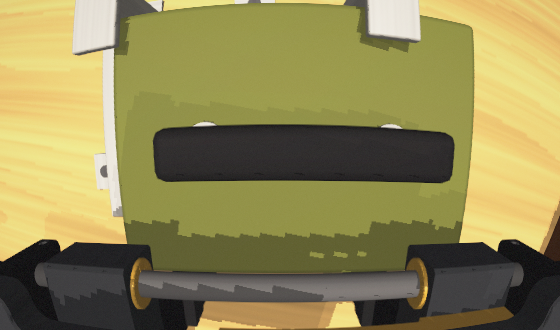

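Under the clips (95,20) and (393,20), the box is now against the rail: the TCP has stopped and the force doubled to 15 N. I back off and go round to the -y face.

>>> step_arm(
  plan=[
    [[-0.4,0,0],0],
    [[-1,0,0],0],
    [[-2,0,0],0],
    [[-3,0,-0.5],0],
    [[-3.5,0,-2],0],
    [[-3.5,0,-4.5],0],
    [[-3.5,0,-7.5],0],
    [[-3.5,0,-10.5],0],
    [[-3.5,0,-12.5],0],
    [[-3.5,0,-13],0],
  ],
)

```text
time_s: 18.0
tcp_pos: [0.4954, 0.1465, 0.1702]
ee_rot: [0.0, 0.995, 0.102, 0.004]
force: [0.6, -0.3, 0.7]
finger_gap: 0.07
gripper_force: 0.0
```

```bash
python3 - <<'E'
from h import *
p=bw(-.02,-.155);go(p[0],p[1],.16,101.7);print(p)
print("brochure px rows->", plane('top',[[220,145],[258,140],[240,145],[258,140]],0)[:,:2].round(3).tolist())
E
```

```text
tcp [0.4954 0.1465 0.1702] xang 11.75 shift cm [ 7.06 14.04  1.1 ] turn -1.57
[0.59314757 0.02346472]
brochure px rows-> [[0.737, 0.193], [0.753, 0.089], [0.738, 0.138], [0.753, 0.089]]
```

>>> step_arm(
  plan=[
    [[0.4,1.2,0],-0.12],
    [[1,2.6,0],-0.24],
    [[1.6,4,0],-0.36],
    [[2.4,5.6,0],-0.48],
    [[3.2,7.2,0],-0.6],
    [[4,8.8,0],-0.72],
    [[4.8,10.4,0],-0.84],
    [[5.6,11.8,0],-0.96],
    [[6.4,13,0],-1.08],
    [[7,14,0],-1.2],
  ],
  hand=3.5,
)

```text
time_s: 18.83
tcp_pos: [0.5903, 0.0224, 0.1653]
ee_rot: [-0.0, 0.762, 0.648, -0.0]
force: [0.2, -0.2, 0.3]
finger_gap: 0.0352
gripper_force: 0.0
```

```bash
python3 - <<'E'
from h import *
p=bw(-.02,-.155);go(p[0],p[1],.036,101.7)
E
```

```text
tcp [0.5903 0.0224 0.1653] xang 80.79 shift cm [ 0.15  0.27 12.93] turn -0.365
```

>>> step_arm(
  plan=[
    [[0,0.1,0.5],-0.1],
    [[0.1,0.2,1.5],-0.2],
    [[0.1,0.3,3],-0.3],
    [[0.1,0.3,5],-0.365],
    [[0.1,0.3,7],-0.365],
    [[0.1,0.3,9],-0.365],
    [[0.1,0.3,11],-0.365],
    [[0.1,0.3,12.3],-0.365],
    [[0.1,0.3,12.9],-0.365],
    [[0.1,0.3,12.9],-0.365],
  ],
)

```text
time_s: 19.67
tcp_pos: [0.5915, 0.024, 0.0352]
ee_rot: [-0.002, 0.633, 0.774, -0.001]
force: [0.4, 0.1, -1.0]
finger_gap: 0.035
gripper_force: 0.0
```

```bash
python3 - <<'E'
from h import *
p=bw(-.02,-.075-.0095);go(p[0],p[1],.036,101.7)
T,w=snap('wrist','w8.png');c=olive(w);P=plane('wrist',c,.075,T);print(rect(P),wb(T[:3,3]).round(4),cv2.boundingRect(c));print('lid min y in bracket',np.percentile(wb(P)[:,1],[0,2,5,10]).round(4))
E
```

```text
tcp [0.5915 0.024  0.0352] xang 101.39 shift cm [ 6.96  0.12 -0.07] turn -0.005
(array([593.8, 119.9]), array([107.7,  71.6]), 11.77) [[-0.0215 -0.1541]] (188, 0, 270, 165)
lid min y in bracket [-0.0966 -0.0965 -0.0964 -0.0963]
```

>>> step_arm(
  plan=[
    [[0.6,0,0],-0.005],
    [[1.4,0.1,0],-0.005],
    [[2.2,0.1,0],-0.005],
    [[3,0.1,0],-0.005],
    [[3.7,0.1,0],-0.005],
    [[4.2,0.1,0],-0.005],
    [[4.6,0.1,0],-0.005],
    [[5,0.1,0],-0.005],
    [[5.4,0.1,0],-0.005],
    [[5.7,0.1,0],-0.005],
  ],
)

```text
time_s: 20.55
tcp_pos: [0.5832, 0.0787, 0.0376]
ee_rot: [0.001, 0.631, 0.776, -0.001]
force: [-0.7, -7.3, 1.1]
finger_gap: 0.0353
gripper_force: 3.2
```

>>> step_arm(
  plan=[
    [[0.1,0,0],0],
    [[0.2,0,0],0],
    [[0.3,0,0],0],
    [[0.4,0,0],0],
    [[0.5,0,0],0],
    [[0.6,0,0],0],
    [[0.7,0,0],0],
    [[0.8,0,0],0],
    [[0.9,0,0],0],
    [[1,0,0],0],
  ],
)

```text
time_s: 21.38
tcp_pos: [0.5812, 0.0879, 0.0376]
ee_rot: [0.001, 0.631, 0.776, -0.001]
force: [0.3, -6.5, 2.0]
finger_gap: 0.0347
gripper_force: 3.3
```

>>> step_arm(
  plan=[
    [[0.05,0,0],0],
    [[0.1,0,0],0],
    [[0.15,0,0],0],
    [[0.2,0,0],0],
    [[0.25,0,0],0],
    [[0.3,0,0],0],
    [[0.3,0,0],0],
    [[0.3,0,0],0],
    [[0.3,0,0],0],
    [[0.3,0,0],0],
  ],
)

```text
time_s: 22.22
tcp_pos: [0.5805, 0.0909, 0.0376]
ee_rot: [0.001, 0.631, 0.776, -0.001]
force: [-0.4, -6.1, 2.4]
finger_gap: 0.035
gripper_force: 3.1
```

>>> step_arm(
  plan=[
    [[0.05,0,0],0],
    [[0.1,0,0],0],
    [[0.15,0,0],0],
    [[0.2,0,0],0],
    [[0.25,0,0],0],
    [[0.3,0,0],0],
    [[0.3,0,0],0],
    [[0.3,0,0],0],
    [[0.3,0,0],0],
    [[0.3,0,0],0],
  ],
)

```text
time_s: 23.05
tcp_pos: [0.5804, 0.0921, 0.0376]
ee_rot: [0.002, 0.631, 0.776, -0.002]
force: [-0.3, -11.7, 1.0]
finger_gap: 0.0347
gripper_force: 5.9
```

>>> step_arm(
  plan=[
    [[0.05,0,0],0],
    [[0.1,0,0],0],
    [[0.15,0,0],0],
    [[0.2,0,0],0],
    [[0.2,0,0],0],
    [[0.2,0,0],0],
    [[0.2,0,0],0],
    [[0.2,0,0],0],
    [[0.2,0,0],0],
    [[0.2,0,0],0],
  ],
)

```text
time_s: 23.88
tcp_pos: [0.5805, 0.0921, 0.0377]
ee_rot: [0.003, 0.63, 0.776, -0.002]
force: [0.6, -18.4, 2.3]
finger_gap: 0.0347
gripper_force: 9.0
```

>>> step_arm(
  plan=[
    [[-0.4,0,0],0],
    [[-0.8,0,0],0],
    [[-1.6,0,0],0],
    [[-2.6,0,0],0],
    [[-3.6,0,-0.5],0],
    [[-4,0,-2],0],
    [[-4,0,-5],0],
    [[-4,0,-8],0],
    [[-4,0,-11],0],
    [[-4,0,-13],0],
  ],
)

```text
time_s: 24.72
tcp_pos: [0.5887, 0.0578, 0.1706]
ee_rot: [0.002, 0.632, 0.775, 0.001]
force: [0.5, 0.7, -0.0]
finger_gap: 0.0347
gripper_force: 0.0
```

```bash
python3 - <<'E'
from h import *
p=bw(-.11,-.005);go(p[0],p[1],.17,11.7)
T,w=snap('wrist','w9.png');c=olive(w);P=plane('wrist',c,.075,T);print(rect(P),wb([np.array(rect(P)[0])/1000]),cv2.boundingRect(c))
cv2.imwrite('pics/w9c.png',cv2.resize(w[60:270,120:440],(800,525)))
E
```

```text
tcp [0.5887 0.0578 0.1706] xang 101.67 shift cm [ 1.155e+01 -9.260e+00  1.000e-02] turn 1.57
(array([583.4, 171.1]), array([109.7, 132.3]), 11.97) [[ 0.00039351 -0.00845548]] (229, 0, 138, 158)
```

View pics/w9c.png

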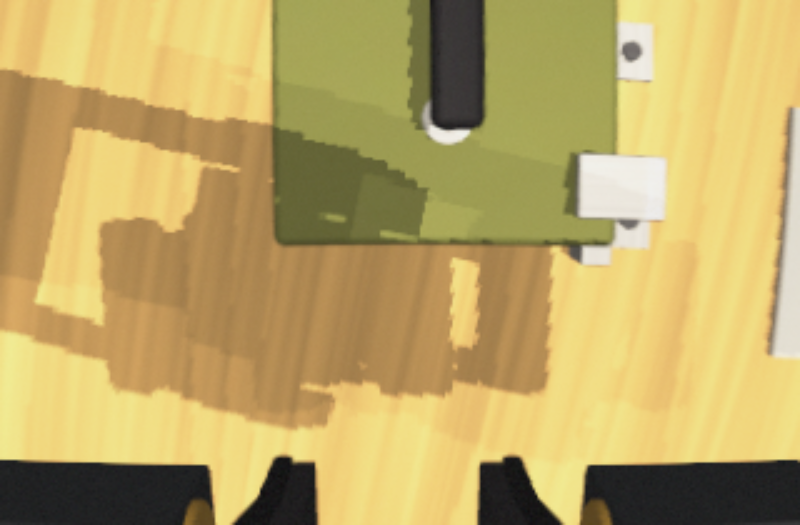

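The box sits under the clip (620,185) and beside the rail. I give it a final nudge along +x to be sure it is snug against the rail.

>>> step_arm(
  plan=[
    [[1,-1,0],0.12],
    [[2,-2,0],0.24],
    [[3.2,-3,0],0.36],
    [[4.4,-4,0],0.48],
    [[5.6,-5,0],0.6],
    [[6.8,-6,0],0.72],
    [[8,-7,0],0.84],
    [[9.2,-8,0],0.96],
    [[10.4,-8.8,0],1.08],
    [[11.5,-9.3,0],1.2],
  ],
  hand=7,
)

```text
time_s: 25.6
tcp_pos: [0.4717, 0.1523, 0.1675]
ee_rot: [-0.0, 0.96, 0.281, -0.0]
force: [0.1, 0.0, -0.2]
finger_gap: 0.0697
gripper_force: 0.0
```

```bash
python3 - <<'E'
from h import *
p=bw(-.11,-.005);go(p[0],p[1],.036,11.7)
E
```

```text
tcp [0.4717 0.1523 0.1675] xang 32.59 shift cm [ 0.24  0.18 13.15] turn 0.365
```

>>> step_arm(
  plan=[
    [[0,0,0.2],0.1],
    [[0,0,0.8],0.2],
    [[0,0.1,2],0.3],
    [[0,0.2,4],0.365],
    [[0,0.2,6.5],0.365],
    [[0,0.2,9],0.365],
    [[0,0.2,11.3],0.365],
    [[0,0.2,12.6],0.365],
    [[0,0.2,13.1],0.365],
    [[0,0.2,13.1],0.365],
  ],
)

```text
time_s: 26.43
tcp_pos: [0.4735, 0.1502, 0.0354]
ee_rot: [-0.0, 0.995, 0.105, -0.001]
force: [-0.4, -0.5, -0.1]
finger_gap: 0.0702
gripper_force: 0.0
```

>>> step_arm(
  plan=[
    [[0.6,0,0],0],
    [[1.2,0,0],0],
    [[1.8,0,0],0],
    [[2.4,0,0],0],
    [[2.9,0,0],0],
    [[3.3,0,0],0],
    [[3.6,0,0],0],
    [[3.8,0,0],0],
    [[4,0,0],0],
    [[4.1,0,0],0],
  ],
)

```text
time_s: 27.27
tcp_pos: [0.5142, 0.1591, 0.0363]
ee_rot: [-0.0, 0.995, 0.105, -0.0]
force: [0.5, 0.8, 0.6]
finger_gap: 0.0699
gripper_force: 0.0
```

```bash
python3 - <<'E'
from h import *
print(wb(tool()[:3,3]))
E
```

```text
[[-0.06980481 -0.00614371]]
```

>>> step_arm(
  plan=[
    [[0.1,0,0],0.005],
    [[0.2,0,0],0.005],
    [[0.3,0,0],0.005],
    [[0.4,0,0],0.005],
    [[0.5,0,0],0.005],
    [[0.6,0,0],0.005],
    [[0.65,0,0],0.005],
    [[0.65,0,0],0.005],
    [[0.65,0,0],0.005],
    [[0.65,0,0],0.005],
  ],
)

```text
time_s: 28.1
tcp_pos: [0.5161, 0.1597, 0.036]
ee_rot: [0.0, 0.995, 0.103, -0.005]
force: [-7.5, -4.3, 5.9]
finger_gap: 0.0699
gripper_force: 3.8
```

```bash
python3 - <<'E'
from h import *
print(wb(tool()[:3,3]))
E
```

```text
[[-0.06787    -0.00599609]]
```

>>> step_arm(
  plan=[
    [[0.1,0,0],0],
    [[0.2,0,0],0],
    [[0.3,0,0],0],
    [[0.4,0,0],0],
    [[0.5,0,0],0],
    [[0.5,0,0],0],
    [[0.5,0,0],0],
    [[0.5,0,0],0],
    [[0.5,0,0],0],
    [[0.5,0,0],0],
  ],
)

```text
time_s: 28.93
tcp_pos: [0.5157, 0.1598, 0.0357]
ee_rot: [0.001, 0.995, 0.103, -0.01]
force: [-13.4, -5.8, 11.0]
finger_gap: 0.0705
gripper_force: 7.6
```

>>> step_arm(
  plan=[
    [[-0.3,0,0],0],
    [[-0.7,0,0],0],
    [[-1.1,0,0],0],
    [[-2,0,0],0],
    [[-3,0,0],0],
    [[-4,0,-0.5],0],
    [[-5,0,-2],0],
    [[-6,0,-5],0],
    [[-6,0,-8],0],
    [[-6,0,-11],0],
  ],
)

```text
time_s: 29.77
tcp_pos: [0.4653, 0.1491, 0.1475]
ee_rot: [-0.0, 0.995, 0.102, -0.001]
force: [1.6, -0.3, -0.5]
finger_gap: 0.07
gripper_force: 0.0
```

```bash
python3 - <<'E'
from h import *
T,w=snap('wrist','w10.png');_,s=snap('scene','s10.png')
c=olive(w);P=plane('wrist',c,.075,T);print(rect(P),wb([np.array(rect(P)[0])/1000]),cv2.boundingRect(c))
cv2.imwrite('pics/f.png',np.vstack([w[:270],np.hstack([cv2.resize(s[170:290,270:394],(310,300)),np.zeros((300,250,3),np.uint8)])]))
E
```

```text
(array([581.1, 179.5]), array([108.8, 150.2]), 11.49) [[-0.00015529  0.0002364 ]] (167, 0, 205, 140)
```

View pics/f.png

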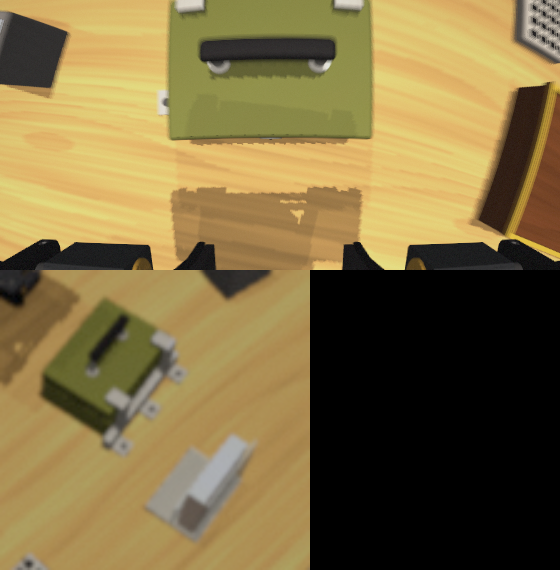

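The final picture shows the box under both clips (190,5) and (348,5), flush with the stops. It measures within 0.3 mm of the bracket origin, and the robot is clear of it. I settle the arm and hand in.

>>> step_arm(
  plan=[
    [[-1,0,-2],0],
    [[-1,0,-3],0],
    [[-1,0,-4],0],
    [[-1,0,-4],0],
    [[-1,0,-4],0],
    [[-1,0,-4],0],
    [[-1,0,-4],0],
    [[-1,0,-4],0],
    [[-1,0,-4],0],
    [[-1,0,-4],0],
  ],
)

```text
time_s: 30.7
tcp_pos: [0.4567, 0.1472, 0.1859]
ee_rot: [-0.0, 0.995, 0.102, -0.0]
force: [-0.2, -0.3, -1.5]
finger_gap: 0.0702
gripper_force: 0.0
```

```bash
python3 -c "
from plant import env
print(env.job_done())"
```

```text
the job is handed in; nothing more can be done
None
```

The cash box is under both clips and snug against the rear rail and side stop, within about 0.3 mm and 0.2° of my measured bracket pose; the bystanders were left alone and the job was handed in at about 31 s (no verdict was shown).

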